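# Check the goldsmith's spring scale with its ring weights

## Task

Check the green spring scale: take the smallest brass ring weight off the pan's post and lay it flat on the pale soldering board, then thread the large, the middle and last the small brass ring down the post, each fully home and flat on the one below, so that the pan sinks freely until its pointer settles at the red mark. Lower the rings gently, so that the pan is never pushed or knocked down to near its lower stop. Leave the dark steel ring and everything else on the bench where it is.

Things in the scene. Friction and masses are not known exactly. Their poses are not given: they have to be found in the camera images.
- ring_large: Largest brass ring weight, plain flat ring: 60 mm outside, 20 mm bore, 18 mm thick, 400 g. Origin: on its axis, at its underside; z is the ring's axis. It lies flat on the bench at the start.
- ring_medium: Middle brass ring weight, plain flat ring: 50 mm outside, 20 mm bore, 16 mm thick, 230 g. Origin: on its axis, at its underside; z is the ring's axis. It lies flat on the bench at the start.
- ring_small: Smallest brass ring weight, plain flat ring: 40 mm outside, 20 mm bore, 14 mm thick, 120 g. Origin: on its axis, at its underside; z is the ring's axis. At the start it sits on the scale's pan, around the post.
- pan_seat (a point): Centre of the upper face of the scale's round steel pan (110 mm across), on the post's axis, where the lowest ring seats; it moves down with the pan. About 105 mm above the bench when the pan is empty. The vertical steel post that rises here is 14 mm thick and 58 mm tall, its last 10 mm tapering to 6 mm.
- scale: Green housing of the scale, 130 x 130 x 55 mm, fixed to the bench. Origin: centre of its underside, on the post's axis. A white gauge plate (56 mm wide, its top 80 mm above the bench) stands on its far side, 68 mm from the axis along its +x, with the red mark that the pan's black pointer moves down to.
- post_tip (a point): Top of the post, 58 mm above pan_seat on its axis.
- pan (a joint): How far the sprung pan has sunk, in m: 0 empty, about 0.024 with the pointer at the red mark, 0.040 at its lower stop. Each 100 g sinks it 3.2 mm.
- board_top (a point): Centre of the upper face of the pale soldering board, a fixed slab 110 mm (its x) by 170 mm (its y) and 12 mm thick; the face is 12 mm above the bench.
- ring_steel: Dark steel ring, not part of the job: 50 mm outside, 24 mm bore, 12 mm thick, flat on the bench. Origin: on its axis, at its underside.
- dish: White ceramic dish, 90 mm across and 18 mm high, on the bench. Origin: centre of its underside.
- jar: Glass jar with a white lid, 60 mm across, 85 mm high, beyond the scale. Origin: centre of its underside.
- red_can: Red can with a black lid, 54 mm across, 110 mm high, beyond the scale. Origin: centre of its underside.
- hammer: Hammer lying on the bench beyond the scale, along the far edge.
- bangle: Thin silver bangle lying flat at the left, 66 mm outside, 8 mm thick. Origin: on its axis, at its underside.
- screwdriver: Screwdriver lying on the bench at the right.

How it is judged:
On the way, in this order (a step that is already met when the one before it is completed fails the run):
1. the smallest ring lies flat and at rest on the soldering board (x of ring_small in the frame of board_top between -0.055 and 0.055 m and y of ring_small in the frame of board_top between -0.085 and 0.085 m and z of ring_small in the frame of board_top between -0.003 and 0.003 m and angle between ring_small's own z axis and vertical below 0.1 rad and linear speed of ring_small below 0.03 m/s), for 0.2 s.
2. the largest ring is fully home on the pan (horizontal distance between ring_large and pan_seat below 0.005 m and angle between ring_large's own z axis and vertical below 0.06 rad and z of ring_large in the frame of pan_seat between -0.0025 and 0.0025 m), for 0.2 s.
3. the middle ring is fully home on the largest (all of step 2 and horizontal distance between ring_medium and pan_seat below 0.005 m and angle between ring_medium's own z axis and vertical below 0.06 rad and z of ring_medium in the frame of pan_seat between 0.0155 and 0.0205 m), for 0.2 s.
4. the smallest ring is fully home on the middle one and the pan has settled at the mark (all of step 3 and horizontal distance between ring_small and pan_seat below 0.005 m and angle between ring_small's own z axis and vertical below 0.06 rad and z of ring_small in the frame of pan_seat between 0.0315 and 0.0365 m and value of joint pan between 0.022 and 0.026 m and linear speed of each of ring_large, ring_medium, ring_small below 0.02 m/s), for 0.2 s.
At the end, for the whole second after the job is handed in: The large, middle and small brass rings are round the post in that order from the pan up, each flat (within 0.06 rad) and fully home (within 2.5 mm of its seated height, axis within 5 mm of the post's), at rest, and the pan has sunk 22 to 26 mm, its pointer at the red mark (all of step 4); the robot touches nothing.
It fails at once if the pan is forced down or hammered by a dropped ring to within 3 mm of its stop (value of joint pan above 0.037 m).
It fails at once if the loose dark steel ring, the white dish: one of these is moved more than 20 mm (distance of any of ring_steel, dish from where it was at the start of the episode above 0.02 m).
It fails at once if the glass jar, the red can, the hammer, the silver bangle, the screwdriver: one of these is moved more than 20 mm (distance of any of jar, red_can, hammer, bangle, screwdriver from where it was at the start of the episode above 0.02 m).
It also fails if it takes over 72 s, if anything falls off the work surface, if the arm or the gripper's body presses on something with over 40 N, if the wrist force passes 120 N, or if a joint passes its speed limit or range.

## Robot

A 6-joint arm with a two-finger parallel gripper is mounted at the origin on the work surface. World frame = base frame: x ahead of the robot, y to its left, z up, the work surface at z = 0. Lengths are in m, angles in rad, forces in N, time in s.
With the tool pointing down it reaches from about 0.275 to 0.825 m from the base axis. Payload 5.2 kg.
Tool frame: the origin (TCP) lies at the very end of the fingers, on their centre line; the grasp point (between the pads) lies tcp_to_grasp behind it (tcp_to_grasp is the distance from the TCP to the grasp point, in m); z points along the fingers, y is the line along which they close (so a half turn about z gives the same grasp; the last joint's range is limited). The gripper opens to 93 mm and grips with 3 to 60 N. Pads are 15 mm wide; open, the fingers measure 128 mm over their backs; the gripper's body (75 mm by 188 mm) begins 65 mm behind the grasp point.
Start: joints at [1.001, 0.259, 1.535, -0, 1.348, -0.203], TCP at [0.197, 0.513, 0.219] pointing down, gripper open.
Joint ranges: [-3.14, 3.14], [-0.91, 2.08], [0.19, 2.58], [-1.22, 4.36], [0.22, 2.71], [-3.12, 3.12]. Speed limits (rad/s): [2.57, 2.57, 3.14, 3.14, 3.14, 3.14].

## Interface

Orientations are given as a rotation vector (axis times angle).
In Python, from cell import * gives the robot as it stands. The module is installed in compiled form; this text tells all that it offers.
- The arm moves only by the tool step_arm, never from a script. Its argument "rows" is text: rows parted by semicolons, each of 5 numbers parted by spaces: the shift along the tool's x, y, z scaled (see below), then the turn about the tool's z scaled (see below), then the finger opening in mm, from 0 to 93. In form: tx ty tz yaw claw; .... A call has 1 to 20 rows; each row is the pose to reach, as a shift and turn from the pose commanded when the call began, along the tool's axes at that moment; what a row does not reach only later rows make up. The controller multiplies each number of a shift by 0.2 m and each number of a turn by 2 rad. A row lasts 1/8 s, in which the tool goes at most 62.5 mm and 10.7 degrees, less where a joint would pass 70% of its speed; a pose out of reach is approached as far as the arm can. A call with a number of a shift or a turn outside -1 to 1 is refused whole. A call with a gripper value outside its range is refused whole. The fingers move at their own pace and stop on an object; "squeeze" is the grip in N (left out, the last holds). Time passes only in rows, so rows that repeat a pose let the fingers close. It gives the time, the measured TCP pose, the force, the opening and the grip force at its end, in the units of the state.
- state(): the state, without advancing time (a new reading comes with each control period).
- capture(name): name is "scene" or "top"; returns (picture, depth): 420x560x3 uint8, red, green, blue; 420x560 float32, m along the optical axis (not along the pixel's ray), 0 where there is no reading.
- calibration(name): a dict with "mtx" (3x3 intrinsics, pixels), "D" ([k1, k2, p1, p2, k3] as OpenCV has them; the pictures are not rectified), "position" and "rotation" of the camera in the world. Camera axes: x right, y down, z forward; pixel columns grow to the right and rows downward; lengths in m; the calibration is good to about 2 mm. A picture is of the moment at which its call begins. calibration takes no time and is no camera call.
- job_done(): hands the job in; it is judged then, once.
The state is a dict: "time_s": time; "qpos": joint angles; "qd": joint speeds; "tau": joint torques, N m; "eef_pos": TCP position; "eef_rot": TCP orientation; "force": force on the tool from outside, world axes, zero at the start; "torque": the same for the moment, N m; "finger_gap": finger opening in m; "grasp_force": force on a finger pad.
Only numpy, scipy, OpenCV 4.12 (cv2) and the standard library are available. Lean on these libraries where they do the work, as an engineer would, in place of code of your own. Each camera call takes 0.05 s, during which the arm holds its last target. There are 200 camera calls.

## Working session

There is one attempt and no reset: what is moved stays moved. The work goes in short steps, Python scripts to look and compute and a tool call to move; the robot and the scene stay as the last step left them, time stands still between calls to the robot, and variables do not carry over. Pictures are saved under pics/ and viewed, at most 10 in all, crops included, and the job is handed in when it is done.

Besides the shell and the picture viewer there is one more tool, called after "Call:" as a command line: name --argument value ..., lists and objects as JSON in quotes. step_arm: Moves the arm, as the interface text tells. Its arguments: {"type":"object","properties":{"rows":{"type":"string"},"squeeze":{"type":"number"}},"required":["rows"]}

```bash
mkdir -p pics; python3 - <<'E'
from cell import *
import cv2,numpy as np
for n in("scene","top"):
    p,d=capture(n); cv2.imwrite(f"pics/{n}0.png",p[:,:,::-1]); np.save(f"{n}0.npy",d); c=calibration(n); print(n,c)
s=state();print({k:np.round(v,4) for k,v in s.items()})
E
```

```text
scene {'mtx': array([[522.47385859,   0.        , 277.95786877],
       [  0.        , 522.47385859, 210.74363998],
       [  0.        ,   0.        ,   1.        ]]), 'D': array([-0.07482423,  0.        ,  0.        ,  0.        ,  0.        ]), 'position': array([1.5878973 , 0.4410875 , 0.92346357]), 'rotation': array([-1.31531774, -2.05786273,  1.0367855 ])}
top {'mtx': array([[467.17702731,   0.        , 283.28404291],
       [  0.        , 467.17702731, 209.7320185 ],
       [  0.        ,   0.        ,   1.        ]]), 'D': array([-0.09917308,  0.        ,  0.        ,  0.        ,  0.        ]), 'position': array([ 0.55865037, -0.01218015,  1.40004718]), 'rotation': array([-2.1691287 ,  2.2314084 , -0.02893301])}
{'time_s': np.float64(0.1), 'qpos': array([ 1.0012,  0.2592,  1.536 , -0.    ,  1.348 , -0.2028]), 'qd': array([-0.    , -0.0014, -0.0018,  0.0003,  0.0005,  0.0012]), 'tau': array([ 9.00000e-04, -4.38207e+01, -2.84641e+01,  7.22000e-02,
        3.63000e-02, -0.00000e+00]), 'eef_pos': array([0.1969, 0.513 , 0.2179]), 'eef_rot': array([-5.7280e-01, -3.0883e+00,  2.4000e-03]), 'force': array([-0.4795, -0.7328,  0.1384]), 'torque': array([-0.0165,  0.0436,  0.0013]), 'grasp_force': np.float64(0.0), 'finger_gap': np.float64(0.0928)}
```

View pics/scene0.png

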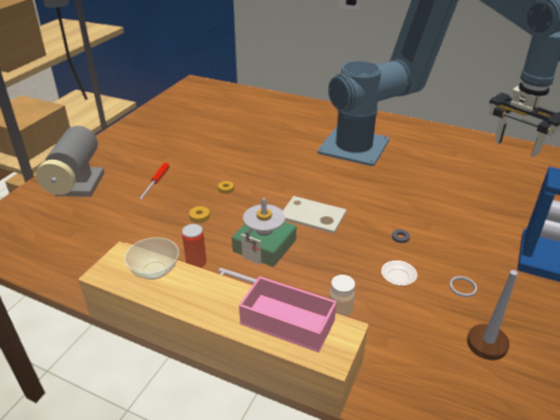

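View pics/top0.png

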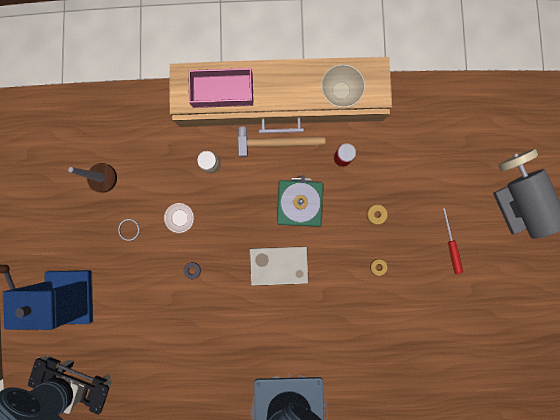

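Both views agree. In the top view the scale and post are near (300,202), the board near (279,266), the large ring near (377,214) and the medium ring near (379,268). The steel ring is near (192,270) and the dish near (179,217). Next I'll measure them.

```bash
cat > h.py <<'E'
import cv2,numpy as np
from cell import *
from scipy.spatial.transform import Rotation as Ro
def ray(n,px):
    c=calibration(n);u=cv2.undistortPoints(np.float64(px).reshape(-1,1,2),c["mtx"],c["D"]).reshape(-1,2)
    return np.array(c["position"]),np.c_[u,np.ones(len(u))]@Ro.from_rotvec(c["rotation"]).as_matrix().T
def plane(n,px,z):
    o,d=ray(n,px); return o+d*((z-o[2])/d[:,2])[:,None]
def cloud(n,d):
    v,u=np.mgrid[0:420,0:560]; o,r=ray(n,np.c_[u.ravel(),v.ravel()]); return (o+r*d.reshape(-1,1)).reshape(420,560,3)
def go(t,yaw=90):  # tool-frame shift units to world target; yaw= wanted angle of tool y
    s=state();R=Ro.from_rotvec(s["eef_rot"]).as_matrix()
    a=np.degrees(np.arctan2(R[1,1],R[0,1]))
    print("t",s["time_s"],"pos",s["eef_pos"].round(4),"yaw",a.round(2),"units",(R.T@(np.array(t)-s["eef_pos"])/.2).round(4),"turn units",np.round(-np.radians(yaw-a)/2,4))
def circ(n,P,mask,z):
    cs=cv2.findContours(mask,cv2.RETR_EXTERNAL,cv2.CHAIN_APPROX_NONE)[0];c=max(cs,key=cv2.contourArea)
    q=plane(n,c.reshape(-1,2),z)[:,:2]; (x,y),r=cv2.minEnclosingCircle(np.float32(q)); A=np.c_[2*q,np.ones(len(q))]
    f=np.linalg.lstsq(A,(q**2).sum(1),rcond=None)[0]
    return f[:2].round(4),round(float(np.sqrt(f[2]+f[0]**2+f[1]**2)),4)
def brass(p):
    h=cv2.cvtColor(p,cv2.COLOR_RGB2HSV); return cv2.inRange(h,(18,120,90),(32,255,255))
E
python3 - <<'E'
from h import *
import cell; print([x for x in dir(cell) if x[0]!='_'], getattr(cell,'tcp_to_grasp',None))
for n in("top","scene"):
    p=cv2.imread(f"pics/{n}0.png")[:,:,::-1].copy();d=np.load(f"{n}0.npy");C=cloud(n,d)
    m=brass(p);k,l,st,ce=cv2.connectedComponentsWithStats(m)
    for i in range(1,k):
        if 40<st[i,4]<2000:
            mm=np.uint8(l==i)*255; zz=C[l==i][:,2]
            zt=np.percentile(zz,80); print(n,ce[i].round(1),st[i,4],"z80",zt.round(4),"cent",plane(n,ce[i],zt)[0].round(4),"fit",circ(n,p,mm,zt))
    # steel pan / post by height
    X,Y,Z=C[...,0],C[...,1],C[...,2]
    near=(np.hypot(X-.57,Y+.06)<.12)
    for a,b in((.13,.2),(.09,.109),(.05,.062)):
        q=C[near&(Z>a)&(Z<b)]; print(n,a,b,len(q),q.min(0).round(4) if len(q) else'',q.max(0).round(4) if len(q) else'')
    h=cv2.cvtColor(p,cv2.COLOR_RGB2HSV);bm=near=(Z>.006)&(Z<.018)&(np.abs(X-.37)<.15)&(np.abs(Y)<.12)
    print("board",bm.sum(),C[bm].min(0).round(3),C[bm].max(0).round(3),np.median(Z[bm]))
    g=cv2.inRange(h,(45,80,30),(85,255,255)); c=cv2.moments(g,True); print("green",c['m10']/c['m00'],c['m01']/c['m00'],c['m00'])
    cv2.imwrite(f"pics/{n}z.png",cv2.resize((p[165:295,235:400] if n=="top" else p[180:280,180:360])[:,:,::-1],None,fx=4,fy=4,interpolation=2))
E
```

```text
['MotionError', 'calibration', 'capture', 'job_done', 'state', 'tcp_to_grasp'] 0.0188
top [300.  201.9] 91 z80 0.1171 cent [ 0.6226 -0.0495  0.1171] fit (array([ 0.6227, -0.0496]), 0.0171)
top [376.7 214.1] 273 z80 0.02 cent [ 0.5848 -0.2785  0.02  ] fit (array([ 0.5849, -0.2785]), 0.0282)
top [378.4 266.8] 174 z80 0.0184 cent [ 0.4289 -0.2786  0.0184] fit (array([ 0.4288, -0.2788]), 0.023)
top 0.13 0.2 22 [ 0.6179 -0.0566  0.1385] [ 0.6287 -0.0457  0.1657]
top 0.09 0.109 1082 [ 0.57   -0.1037  0.0931] [0.6899 0.0031 0.1089]
top 0.05 0.062 639 [ 0.5549 -0.1194  0.05  ] [0.6885 0.0168 0.062 ]
board 2163 [ 0.222 -0.12   0.006] [0.519 0.119 0.018] 0.011681572156705622
green 298.646511627907 204.50697674418603 645.0
scene [510.8 109.3] 62 z80 0.336 cent [0.2084 0.4739 0.336 ] fit (array([0.2096, 0.4765]), 0.021)
scene [225.5 186.4] 159 z80 0.0205 cent [ 0.4365 -0.2723  0.0205] fit (array([ 0.4362, -0.2724]), 0.0285)
scene [199.  213.6] 276 z80 0.0223 cent [ 0.5933 -0.2712  0.0223] fit (array([ 0.5929, -0.2715]), 0.0341)
scene [263.7 214.8] 91 z80 0.1193 cent [ 0.6349 -0.0414  0.1193] fit (array([ 0.6326, -0.0424]), 0.0171)
scene 0.13 0.2 54 [ 0.6175 -0.0521  0.1304] [ 0.6314 -0.042   0.1633]
scene 0.09 0.109 742 [ 0.5691 -0.1033  0.0981] [0.6887 0.0057 0.1089]
scene 0.05 0.062 737 [ 0.5634 -0.118   0.0502] [0.6897 0.0207 0.062 ]
board 1585 [ 0.222 -0.12   0.006] [0.52  0.118 0.018] 0.014185712433534725
green 270.6224137931035 236.25 580.0
```

View pics/topz.png

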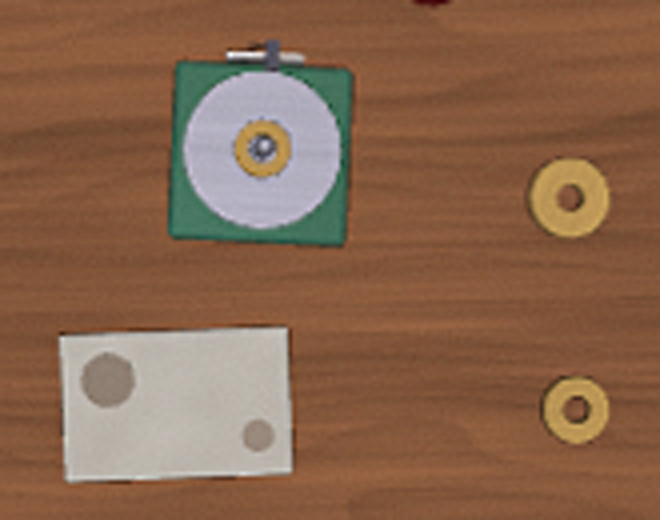

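The zoom shows the small ring around the post at about (300.5,202) in the full image. The board's centre is about (279.3,266.3), and its spots look like flat marks. I'll refine the pan and post axis.

```bash
python3 - <<'E'
from h import *
n="top"
p=cv2.imread("pics/top0.png")[:,:,::-1].copy();C=cloud(n,np.load("top0.npy"))
h=cv2.cvtColor(p,cv2.COLOR_RGB2HSV)
m=np.zeros((420,560),np.uint8);m[180:232,275:326]=255
m&=cv2.inRange(h,(0,0,140),(180,60,255)); m=cv2.morphologyEx(m,cv2.MORPH_OPEN,np.ones((5,5)))
print("pan",circ(n,p,m,.101))
print("board",plane(n,[279.3,266.3],.012))
t=(C[...,2]>.15)&(C[...,2]<.17)&(np.hypot(C[...,0]-.62,C[...,1]+.05)<.03)
v,u=np.nonzero(t);print("tip px",u.mean(),v.mean(),len(u),plane(n,[u.mean(),v.mean()],.159))
m=brass(p); 
for z,x in((.018,[376.7,214.1]),(.016,[378.4,266.8]),(.115,[300,201.9])):print(plane(n,x,z))
go([.6226,-.050,.22])
E
```

```text
pan (array([ 0.6235, -0.0502]), 0.0534)
board [[0.43858048 0.01439376 0.012     ]]
tip px 300.8421052631579 200.8421052631579 19 [[ 0.62331899 -0.05054926  0.159     ]]
[[ 0.58497315 -0.27880603  0.018     ]]
[[ 0.42868783 -0.27921638  0.016     ]]
[[ 0.62276232 -0.04950554  0.115     ]]
t 0.1 pos [0.1969 0.513  0.2179] yaw 68.98 units [-2.9962 -1.8645 -0.0084] turn units -0.1834
```

Call:
step_arm --rows "-0.25 -0.155 0 -0.09 93; -0.5 -0.31 0 -0.1834 93; -0.75 -0.465 0 -0.1834 93; -1 -0.62 0 -0.1834 93; -1 -0.62 0 -0.1834 93" --squeeze 15

```text
time_s: 0.72
eef_pos: [0.3418, 0.3228, 0.2184]
eef_rot: [0.01, 3.141, -0.002]
force: [-0.0, 0.4, 0.1]
finger_gap: 0.093
grasp_force: 0.0
```

```bash
python3 -c "
from h import *
go([.6228,-.050,.22])"
```

```text
t 0.725 pos [0.3418 0.3228 0.2184] yaw 89.62 units [-1.4172 -1.8545 -0.0056] turn units -0.0033
```

Call:
step_arm --rows "-0.19 -0.24 0 0 93; -0.38 -0.48 0 0 93; -0.57 -0.72 0 0 93; -0.75 -0.96 0 0 93; -0.75 -0.96 0 0 93; -0.75 -0.96 0 0 93"

```text
time_s: 1.48
eef_pos: [0.4887, 0.135, 0.2182]
eef_rot: [-0.0, -3.14, -0.001]
force: [-0.3, 0.3, 0.3]
finger_gap: 0.0931
grasp_force: 0.0
```

Call:
step_arm --rows "-0.17 -0.22 0 0 93; -0.34 -0.44 0 0 93; -0.51 -0.66 0 0 93; -0.67 -0.89 0 0 93; -0.67 -0.89 0 0 93; -0.67 -0.89 0 0 93; -0.67 -0.89 0 0 93"

```text
time_s: 2.35
eef_pos: [0.6227, -0.0416, 0.2189]
eef_rot: [0.004, -3.141, -0.001]
force: [0.3, -0.8, 0.2]
finger_gap: 0.0929
grasp_force: 0.0
```

```bash
python3 -c "
from h import *
go([.6228,-.050,.105])"
```

```text
t 2.35 pos [ 0.6227 -0.0416  0.2189] yaw 90.15 units [-0.0007 -0.0423  0.5697] turn units 0.0013
```

Call:
step_arm --rows "0 -0.042 0 0 93; 0 -0.042 0.2 0 93; 0 -0.042 0.4 0 93; 0 -0.042 0.55 0 93; 0 -0.042 0.57 0 93; 0 -0.042 0.57 0 93; 0 -0.042 0.57 0 35; 0 -0.042 0.57 0 35; 0 -0.042 0.57 0 35; 0 -0.042 0.57 0 35; 0 -0.042 0.57 0 35" --squeeze 20

```text
time_s: 3.72
eef_pos: [0.6234, -0.0524, 0.1047]
eef_rot: [0.0, 3.142, 0.0]
force: [-0.2, 0.7, -0.6]
finger_gap: 0.0475
grasp_force: 0.3
```

Call:
step_arm --rows "0 0.01 0 0 35; 0 0.01 0 0 35; 0 0.01 0 0 35; 0 0.01 0 0 35"

```text
time_s: 4.22
eef_pos: [0.6234, -0.0503, 0.1046]
eef_rot: [0.0, -3.141, -0.0]
force: [-0.2, -0.1, 0.1]
finger_gap: 0.0397
grasp_force: 20.0
```

Gripped at 40 mm. Lift and carry to the board.

Call:
step_arm --rows "0 0 -0.1 0 35; 0 0 -0.25 0 35; 0 0 -0.4 0 35; 0 0 -0.4 0 35; 0.2 0.06 -0.4 0 35; 0.45 0.16 -0.4 0 35; 0.7 0.26 -0.4 0 35; 0.92 0.325 -0.4 0 35; 0.92 0.325 -0.4 0 35; 0.92 0.325 -0.4 0 35; 0.92 0.325 -0.4 0 35"

```text
time_s: 5.6
eef_pos: [0.4404, 0.0141, 0.1843]
eef_rot: [-0.001, -3.142, 0.0]
force: [0.1, -0.1, -1.8]
finger_gap: 0.0397
grasp_force: 20.0
```

```bash
python3 - <<'E'
from h import *
n="top";p,d=capture(n);C=cloud(n,d);cv2.imwrite("pics/t1.png",p[:,:,::-1])
m=brass(p);k,l,st,ce=cv2.connectedComponentsWithStats(m)
for i in range(1,k):
    if st[i,4]>30: print(ce[i],st[i,4],plane(n,ce[i],.015)[0])
go([.4386,.0144,.018]); print(state()["grasp_force"],state()["finger_gap"])
E
```

```text
[376.66544118 214.07720588] 272 [ 0.585101   -0.27928378  0.015     ]
[378.37209302 266.88953488] 172 [ 0.42833133 -0.27931806  0.015     ]
t 5.65 pos [0.4404 0.0141 0.1843] yaw 89.98 units [0.0086 0.0014 0.8314] turn units -0.0002
19.999892658088356 0.03958317691829574
```

Call:
step_arm --rows "0 0 0.25 0 35; 0 0 0.5 0 35; 0 0 0.72 0 35; 0 0 0.8 0 35; 0 0 0.82 0 35; 0 0 0.835 0 35; 0 0 0.835 0 35; 0 0 0.84 0 35; 0 0 0.84 0 35"

```text
time_s: 6.78
eef_pos: [0.4398, 0.0145, 0.0171]
eef_rot: [-0.0, 3.141, -0.0]
force: [-0.5, 0.2, -0.6]
finger_gap: 0.0398
grasp_force: 20.0
```

Call:
step_arm --rows "0 0 0.004 0 35; 0 0 0.004 0 35"

```text
time_s: 7.02
eef_pos: [0.4395, 0.0146, 0.0159]
eef_rot: [-0.0, 3.141, -0.0]
force: [0.7, -0.6, -1.4]
finger_gap: 0.0395
grasp_force: 20.0
```

Call:
step_arm --rows "0 0 0.004 0 35; 0 0 0.004 0 35"

```text
time_s: 7.28
eef_pos: [0.4395, 0.0145, 0.0155]
eef_rot: [-0.0, 3.141, -0.0]
force: [-1.6, 0.4, 5.4]
finger_gap: 0.0395
grasp_force: 20.0
```

Call:
step_arm --rows "0 0 0 0 93; 0 0 0 0 93; 0 0 0 0 93; 0 0 -0.05 0 93; 0 0 -0.25 0 93; 0 0 -0.45 0 93; -0.1 -0.25 -0.45 0 93; -0.2 -0.5 -0.45 0 93; -0.3 -0.75 -0.45 0 93; -0.4 -1 -0.45 0 93; -0.4 -1 -0.45 0 93"

```text
time_s: 8.65
eef_pos: [0.5209, -0.1893, 0.1056]
eef_rot: [0.006, 3.14, -0.003]
force: [-0.5, 1.0, -0.7]
finger_gap: 0.093
grasp_force: 0.0
```

Call:
step_arm --rows "-0.16 -0.23 0 0 93; -0.32 -0.47 0 0 93; -0.32 -0.47 0 0 93; -0.32 -0.47 0 0 93; -0.32 -0.47 0 0 93"

```text
time_s: 9.28
eef_pos: [0.5827, -0.2776, 0.1053]
eef_rot: [0.002, -3.141, -0.001]
force: [-0.2, -0.0, -0.4]
finger_gap: 0.0932
grasp_force: 0.0
```

```bash
python3 - <<'E'
from h import *
n="top";p,d=capture(n);C=cloud(n,d);cv2.imwrite("pics/t2.png",p[:,:,::-1])
m=brass(p);k,l,st,ce=cv2.connectedComponentsWithStats(m)
for i in range(1,k):
    if st[i,4]>30: print(ce[i],st[i,4],C[l==i].mean(0),plane(n,ce[i],.026)[0])
go([.585,-.2788,.0045])
E
```

```text
[377.44444444 209.13333333] 45 [ 0.59912632 -0.27775776  0.03653676] [ 0.5994052  -0.27998215  0.026     ]
[380.42045455 263.51136364] 88 [ 0.43955763 -0.28236104  0.03183499] [ 0.43910062 -0.28356294  0.026     ]
[280.         266.43333333] 90 [0.44057076 0.01188172 0.04136225] [0.4393445  0.01208249 0.026     ]
t 9.325 pos [ 0.5829 -0.2778  0.1054] yaw 90.07 units [-0.0109 -0.0055  0.5047] turn units 0.0006
```

Call:
step_arm --rows "-0.01 -0.005 0.2 0 93; -0.01 -0.005 0.4 0 93; -0.01 -0.005 0.48 0 93; -0.01 -0.005 0.495 0 93; -0.01 -0.005 0.495 0 93; -0.01 -0.005 0.495 0 93" --squeeze 35

```text
time_s: 10.07
eef_pos: [0.5864, -0.2811, 0.0078]
eef_rot: [-0.0, 3.139, -0.003]
force: [-0.3, 0.1, -0.4]
finger_gap: 0.0929
grasp_force: 0.0
```

Call:
step_arm --rows "0.006 0.01 0.015 0 93; 0.006 0.01 0.015 0 93; 0.006 0.01 0.015 0 50; 0.006 0.01 0.015 0 50; 0.006 0.01 0.015 0 50; 0.006 0.01 0.015 0 50; 0.006 0.01 0.015 0 50; 0.006 0.01 0.015 0 50"

```text
time_s: 11.08
eef_pos: [0.5843, -0.2784, 0.003]
eef_rot: [-0.0, -3.142, -0.0]
force: [-0.3, -0.1, 0.2]
finger_gap: 0.0592
grasp_force: 35.0
```

Call:
step_arm --rows "0 0 -0.1 0 50; 0 0 -0.35 0 50; 0 0 -0.6 0 50; 0 0 -0.85 0 50; 0 0 -0.95 0 50; 0 0 -0.95 0 50; -0.05 0.2 -0.95 0 50; -0.1 0.4 -0.95 0 50; -0.15 0.65 -0.95 0 50; -0.19 0.85 -0.95 0 50; -0.19 0.85 -0.95 0 50; -0.19 0.85 -0.95 0 50; -0.19 0.85 -0.95 0 50"

```text
time_s: 12.7
eef_pos: [0.6217, -0.1095, 0.192]
eef_rot: [-0.002, -3.14, -0.0]
force: [-0.5, -0.6, -3.8]
finger_gap: 0.059
grasp_force: 35.0
```

```bash
python3 - <<'E'
from h import *
n="top";p,d=capture(n);C=cloud(n,d);cv2.imwrite("pics/t3.png",p[:,:,::-1])
m=brass(p);k,l,st,ce=cv2.connectedComponentsWithStats(m)
for i in range(1,k):
    if st[i,4]>30: print(ce[i],st[i,4],C[l==i].mean(0))
s,sd=capture("scene");c=calibration("scene")
e=state()["eef_pos"];uv=cv2.projectPoints((e+[0,0,0]),cv2.Rodrigues(Ro.from_rotvec(c["rotation"]).inv().as_rotvec())[0],-Ro.from_rotvec(c["rotation"]).inv().as_matrix()@c["position"],c["mtx"],c["D"])[0].ravel();print(uv)
x,y=uv.astype(int);cv2.imwrite("pics/s3.png",cv2.resize(s[y-60:y+80,x-70:x+100,::-1],None,fx=4,fy=4,interpolation=2))
go([.6232,-.0503,.193]); print(state()["grasp_force"],state()["force"])
E
```

```text
[378.43820225 266.86516854] 178 [ 0.42999371 -0.27630888  0.03139183]
[276.9787234  265.34042553] 47 [0.44275569 0.02086725 0.02552504]
[241.31093527 182.10423569]
t 12.8 pos [ 0.6219 -0.1096  0.1926] yaw 89.91 units [-0.0058  0.2966 -0.0021] turn units -0.0008
34.99893335625529 [-0.48359704 -0.06885806 -4.05924247]
```

View pics/s3.png

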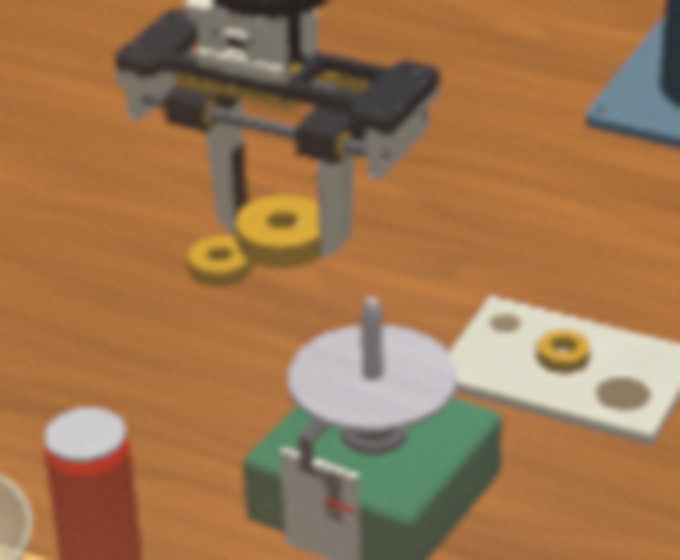

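The scene view shows the large ring held level near (280,222). The small ring is flat on the board near (563,350), and the post tip is near (372,302) in the crop. Next I'll move over the post.

Call:
step_arm --rows "0 0.12 0 0 50; 0 0.24 0 0 50; 0 0.29 0 0 50; 0 0.29 0 0 50; 0 0.29 0 0 50; 0 0.29 0 0 50"

```text
time_s: 13.55
eef_pos: [0.6223, -0.0511, 0.1931]
eef_rot: [0.001, 3.142, -0.0]
force: [0.3, 0.7, -3.8]
finger_gap: 0.0594
grasp_force: 35.0
```

```bash
cat > look.py <<'E'
from h import *
import sys
s,sd=capture("scene");c=calibration("scene");C=cloud("scene",sd)
q=Ro.from_rotvec(c["rotation"]).inv()
pr=lambda P:cv2.projectPoints(np.float64(P),q.as_rotvec(),-q.as_matrix()@c["position"],c["mtx"],c["D"])[0].reshape(-1,2)
e=state()["eef_pos"];x,y=pr(e)[0].astype(int);x0,y0=x-60,y-50
cv2.imwrite(f"pics/{sys.argv[1]}.png",cv2.resize(s[y0:y0+110,x0:x0+130,::-1],None,fx=6,fy=5.4 if 0 else 5,interpolation=2))
off=float(sys.argv[2]) # ring bottom below TCP
T=float(sys.argv[3])
print("crop origin",x0,y0,"top centre px",pr(e+[0,0,T-off]),"bottom px",pr(e-[0,0,off]))
m=brass(s);k,l,st,ce=cv2.connectedComponentsWithStats(m)
for i in range(1,k):
    if st[i,4]>30 and np.hypot(*(ce[i]-[x,y]))<60: print("ring",ce[i],st[i,:])
st=state();print(st["time_s"],st["eef_pos"],st["force"],st["finger_gap"])
E
python3 look.py s4 .003 .018
```

```text
crop origin 201 137 top centre px [[261.83003714 182.41841879]] bottom px [[261.96752591 188.42794518]]
ring [250.0625   149.203125] [237 145  30   9  64]
ring [278.67741935 146.77419355] [273 145  12   5  31]
ring [261.10324484 184.15929204] [250 176  22  18 339]
ring [225.37106918 186.47798742] [218 181  16  12 159]
ring [311.41573034 209.04494382] [306 205  12   9  89]
13.6 [ 0.62226579 -0.05105666  0.19301033] [-0.40523618 -0.52050874 -3.43593823] 0.05901084174357551
```

View pics/s4.png

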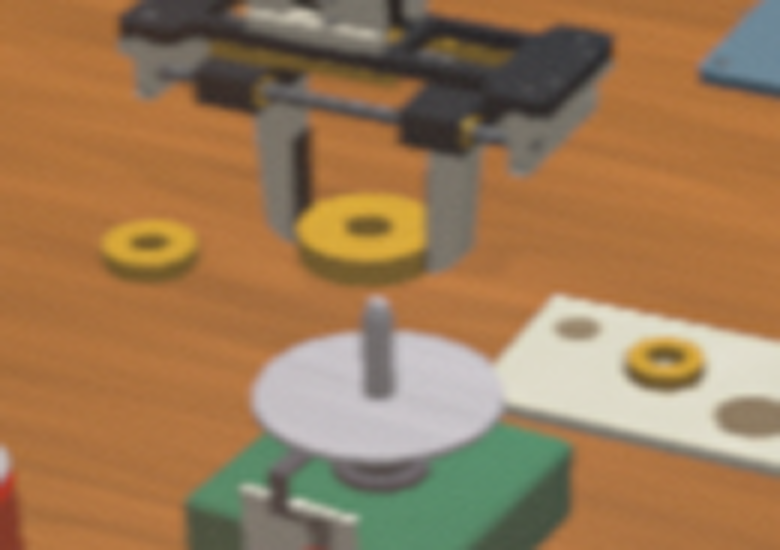

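The bore is at crop (368,227), which matches the projected TCP. The post tip is at crop (377,298), so the ring needs to go a few mm further along +y.

```bash
python3 - <<'E'
from h import *
for px,z in(([263.4,196.6],.161),([263.4,202],.14),([263.6,214],.105)):print(plane("scene",[px],z))
# post in top view now that pan is empty is hidden; small ring in both views
print(plane("scene",[[201+666/6-.4,137+360/5-.4]],.02),plane("top",[[280,266.43]],.026))
go([.6235,-.048,.19])
E
```

```text
[[ 0.61577418 -0.05081289  0.161     ]]
[[ 0.61077145 -0.05367581  0.14      ]]
[[ 0.6151889 -0.0516086  0.105    ]]
[[0.43183125 0.01291497 0.02      ]] [[0.43935428 0.01208221 0.026     ]]
t 13.6 pos [ 0.6223 -0.0511  0.193 ] yaw 89.96 units [-0.0062  0.0153  0.015 ] turn units -0.0003
```

Call:
step_arm --rows "0 0.017 0 0 50; 0 0.017 0.05 0 50; 0 0.017 0.1 0 50; 0 0.017 0.13 0 50; 0 0.017 0.16 0 50; 0 0.017 0.19 0 50; 0 0.017 0.19 0 50"

```text
time_s: 14.48
eef_pos: [0.6219, -0.047, 0.1544]
eef_rot: [-0.0, -3.141, -0.0]
force: [-0.4, 0.2, -3.9]
finger_gap: 0.0593
grasp_force: 35.0
```

```bash
python3 look.py s5 .003 .018
```

```text
crop origin 203 150 top centre px [[263.56306973 195.40256476]] bottom px [[263.68510842 201.21280005]]
ring [281.06451613 161.25806452] [275 159  12   5  31]
ring [251.28125  163.328125] [239 160  29   8  64]
ring [225.52173913 186.50310559] [218 181  16  12 161]
ring [263.03144654 196.87106918] [252 188  22  19 318]
ring [311.41573034 209.04494382] [306 205  12   9  89]
14.525 [ 0.62217645 -0.04704072  0.15486375] [ 0.20605629  0.43054513 -3.33400279] 0.058881580337743
```

View pics/s5.png

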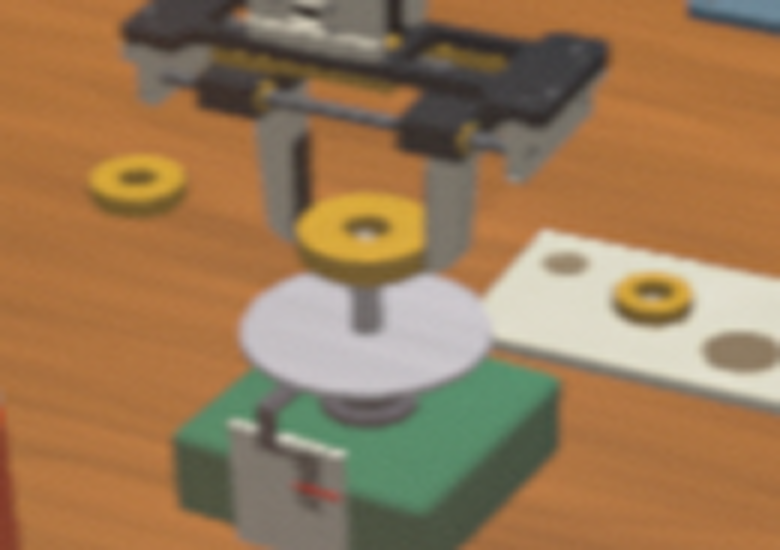

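The ring is on the post: the tip shows inside the bore at (366,235). I'll keep lowering.

Call:
step_arm --rows "0 0 0.04 0 50; 0 0 0.08 0 50; 0 0 0.12 0 50; 0 0 0.16 0 50; 0 0 0.19 0 50; 0 0 0.21 0 50; 0 0 0.21 0 50"

```text
time_s: 15.4
eef_pos: [0.6221, -0.047, 0.1127]
eef_rot: [-0.0, -3.141, -0.0]
force: [0.6, -0.6, -4.0]
finger_gap: 0.0594
grasp_force: 35.0
```

Call:
step_arm --rows "0 0 0.01 0 50; 0 0 0.02 0 50; 0 0 0.03 0 50; 0 0 0.04 0 50; 0 0 0.05 0 50; 0 0 0.05 0 50; 0 0 0.05 0 50"

```text
time_s: 16.27
eef_pos: [0.6223, -0.0471, 0.1032]
eef_rot: [-0.0, 3.141, -0.0]
force: [-1.0, -0.0, -2.2]
finger_gap: 0.0593
grasp_force: 35.0
```

Call:
step_arm --rows "0 0 0.01 0 50; 0 0 0.02 0 50; 0 0 0.03 0 50; 0 0 0.036 0 50; 0 0 0.036 0 50; 0 0 0.036 0 50"

```text
time_s: 17.02
eef_pos: [0.6224, -0.0471, 0.096]
eef_rot: [-0.0, 3.141, -0.0]
force: [0.4, -0.6, 0.3]
finger_gap: 0.0594
grasp_force: 35.0
```

Call:
step_arm --rows "0 0 0 0 93; 0 0 0 0 93; 0 0 0 0 93; 0 0 0 0 93; 0 0 -0.1 0 93; 0 0 -0.3 0 93; 0 0 -0.4 0 93; 0 0 -0.4 0 93; 0.2 -0.23 -0.4 0 93; 0.4 -0.47 -0.4 0 93; 0.6 -0.7 -0.4 0 93; 0.8 -0.95 -0.4 0 93; 0.95 -1 -0.4 0 93; 0.95 -1 -0.4 0 93; 0.95 -1 -0.4 0 93"

```text
time_s: 18.9
eef_pos: [0.4326, -0.2466, 0.1752]
eef_rot: [-0.001, -3.141, -0.001]
force: [0.4, 0.1, 0.3]
finger_gap: 0.0931
grasp_force: 0.0
```

```bash
python3 - <<'E'
from h import *
n="top";p,d=capture(n);C=cloud(n,d);cv2.imwrite("pics/t6.png",p[:,:,::-1])
m=brass(p);k,l,st,ce=cv2.connectedComponentsWithStats(m)
for i in range(1,k):
    if st[i,4]>30:
        z={0:.110,1:.026,2:.026}; print(ce[i],st[i,4],np.median(C[l==i],0),plane(n,ce[i],.110)[0],plane(n,ce[i],.026)[0])
go([.4285,-.2775,.0045])
E
```

```text
[299.67368421 201.91578947] 285 [ 0.6231172  -0.04894534  0.11006703] [ 0.62299376 -0.04874785  0.11      ] [ 0.62718341 -0.05112891  0.026     ]
[378.28205128 260.84615385] 39 [ 0.44569391 -0.27927869  0.01534665] [ 0.45395633 -0.26125006  0.11      ] [ 0.4471393  -0.27746797  0.026     ]
[280.01123596 266.39325843] 89 [0.44011726 0.01170912 0.02584557] [0.44674755 0.01056517 0.11      ] [0.43946112 0.01204621 0.026     ]
t 18.95 pos [ 0.4329 -0.2465  0.1754] yaw 90.04 units [ 0.0222 -0.1556  0.8544] turn units 0.0003
```

Call:
step_arm --rows "0.022 -0.15 0.2 0 93; 0.022 -0.15 0.45 0 93; 0.022 -0.15 0.7 0 93; 0.022 -0.15 0.8 0 93; 0.022 -0.15 0.83 0 93; 0.022 -0.15 0.84 0 93; 0.022 -0.15 0.84 0 93" --squeeze 30

```text
time_s: 19.82
eef_pos: [0.4288, -0.2774, 0.0087]
eef_rot: [-0.001, 3.14, -0.002]
force: [0.2, -0.5, -0.3]
finger_gap: 0.0928
grasp_force: 0.0
```

Call:
step_arm --rows "0.003 0 0.02 0 93; 0.003 0 0.02 0 40; 0.003 0 0.02 0 40; 0.003 0 0.02 0 40; 0.003 0 0.02 0 40; 0.003 0 0.02 0 40; 0.003 0 0.02 0 40; 0.003 0 0.02 0 40; 0.003 0 0.02 0 40"

```text
time_s: 20.95
eef_pos: [0.4273, -0.2772, 0.0039]
eef_rot: [-0.0, 3.141, -0.0]
force: [-0.7, -1.4, -0.8]
finger_gap: 0.0489
grasp_force: 30.0
```

Call:
step_arm --rows "0 0 -0.1 0 40; 0 0 -0.35 0 40; 0 0 -0.6 0 40; 0 0 -0.8 0 40; -0.1 0.1 -0.88 0 40; -0.3 0.28 -0.88 0 40; -0.5 0.47 -0.88 0 40; -0.7 0.65 -0.88 0 40; -0.9 0.84 -0.88 0 40; -0.97 0.9 -0.88 0 40; -0.97 0.9 -0.88 0 40; -0.97 0.9 -0.88 0 40; -0.97 0.9 -0.88 0 40"

```text
time_s: 22.58
eef_pos: [0.6203, -0.0983, 0.1799]
eef_rot: [-0.003, -3.141, 0.0]
force: [-0.3, -0.3, -2.2]
finger_gap: 0.0492
grasp_force: 30.0
```

Call:
step_arm --rows "0 0.12 0 0 40; 0 0.22 0 0 40; 0 0.24 0 0 40; 0 0.24 0 0 40; 0 0.24 0 0 40; 0 0.24 0 0 40"

```text
time_s: 23.32
eef_pos: [0.6213, -0.0496, 0.1798]
eef_rot: [-0.001, -3.142, 0.0]
force: [-0.3, 0.2, -1.7]
finger_gap: 0.0493
grasp_force: 30.0
```

```bash
python3 look.py s6 .0039 .016; python3 -c "
from h import *
go([.6218,-.0487,.18])"
```

```text
crop origin 202 141 top centre px [[262.6721684  187.74731905]] bottom px [[262.78776806 193.01651531]]
ring [252.11111111 154.26388889] [239 150  31   9  72]
ring [261.94957983 189.01680672] [253 182  18  16 238]
ring [311.41573034 209.04494382] [306 205  12   9  89]
ring [264.078125   216.67578125] [254 208  21  17 256]
23.375 [ 0.62127174 -0.04954343  0.17978205] [ 0.66270593 -0.23093118 -2.58789605] 0.049247590536929155
t 23.375 pos [ 0.6213 -0.0495  0.1798] yaw 89.97 units [-0.0026  0.0042 -0.0011] turn units -0.0003
```

View pics/s6.png

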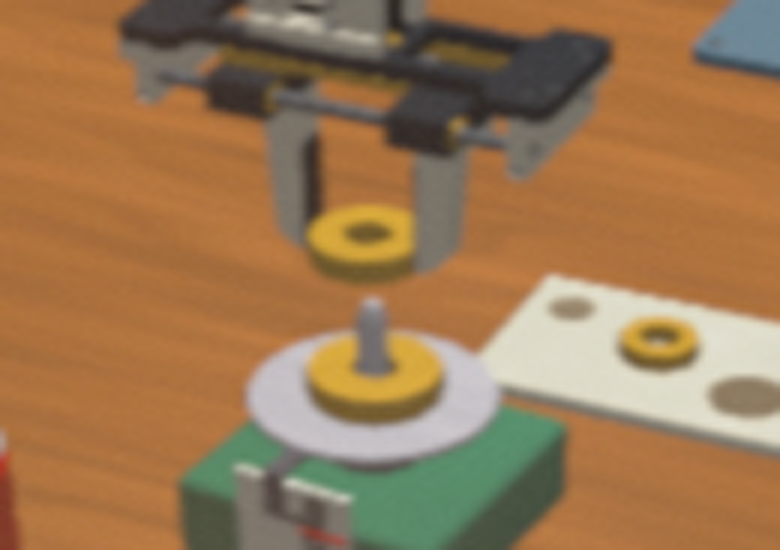

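The large ring is seated at (374,375). The medium ring's bore is at (368,233) and the tip at (372,305), so it is about 1.5 mm off in +y. I'll correct that and lower.

Call:
step_arm --rows "-0.002 0.008 0 0 40; -0.002 0.008 0.05 0 40; -0.002 0.008 0.1 0 40; -0.002 0.008 0.13 0 40; -0.002 0.008 0.16 0 40; -0.002 0.008 0.19 0 40; -0.002 0.008 0.19 0 40"

```text
time_s: 24.25
eef_pos: [0.6213, -0.0474, 0.1412]
eef_rot: [-0.0, -3.141, -0.0]
force: [0.6, -0.2, -1.9]
finger_gap: 0.0496
grasp_force: 30.0
```

Call:
step_arm --rows "0 0 0.03 0 40; 0 0 0.06 0 40; 0 0 0.09 0 40; 0 0 0.11 0 40; 0 0 0.12 0 40; 0 0 0.13 0 40; 0 0 0.13 0 40"

```text
time_s: 25.12
eef_pos: [0.6216, -0.0474, 0.1158]
eef_rot: [-0.0, -3.141, -0.0]
force: [-0.5, -0.9, -2.8]
finger_gap: 0.0492
grasp_force: 30.0
```

Call:
step_arm --rows "0 0 0.01 0 40; 0 0 0.02 0 40; 0 0 0.03 0 40; 0 0 0.03 0 40; 0 0 0.03 0 40"

```text
time_s: 25.75
eef_pos: [0.6218, -0.0475, 0.11]
eef_rot: [-0.0, 3.141, -0.0]
force: [1.7, -0.0, -1.2]
finger_gap: 0.0493
grasp_force: 30.0
```

Call:
step_arm --rows "0 0 0.008 0 40; 0 0 0.016 0 40; 0 0 0.016 0 40; 0 0 0.016 0 40"

```text
time_s: 26.25
eef_pos: [0.6218, -0.0475, 0.1067]
eef_rot: [0.0, 3.141, -0.0]
force: [0.7, 0.9, -0.1]
finger_gap: 0.0494
grasp_force: 30.0
```

Call:
step_arm --rows "0 0 0 0 93; 0 0 0 0 93; 0 0 0 0 93; 0 0 0 0 93; 0 0 -0.1 0 93; 0 0 -0.3 0 93; 0 0 -0.35 0 93; 0.2 0.07 -0.35 0 93; 0.45 0.16 -0.35 0 93; 0.7 0.25 -0.35 0 93; 0.91 0.31 -0.35 0 93; 0.91 0.31 -0.35 0 93; 0.91 0.31 -0.35 0 93; 0.91 0.31 -0.35 0 93"

```text
time_s: 28.0
eef_pos: [0.4408, 0.0141, 0.1766]
eef_rot: [0.001, 3.141, -0.0]
force: [0.3, -0.5, -0.1]
finger_gap: 0.0928
grasp_force: 0.0
```

```bash
python3 - <<'E'
from h import *
n="top";p,d=capture(n);C=cloud(n,d);cv2.imwrite("pics/t7.png",p[:,:,::-1])
m=brass(p);k,l,st,ce=cv2.connectedComponentsWithStats(m)
for i in range(1,k):
    if st[i,4]>30: print(ce[i],st[i,4],np.percentile(C[l==i],[10,50,90],axis=0).round(4),plane(n,ce[i],.118)[0])
go([.4395,.0145,.0165])
E
```

```text
[299.57243816 202.04946996] 283 [[ 0.6016 -0.0686  0.102 ]
 [ 0.6218 -0.0474  0.1178]
 [ 0.6425 -0.0276  0.1218]] [ 0.62223515 -0.04823223  0.118     ]
t 28.05 pos [0.4407 0.0141 0.1765] yaw 89.98 units [0.0061 0.002  0.7998] turn units -0.0002
```

Call:
step_arm --rows "0 0.002 0.25 0 93; 0 0.002 0.5 0 93; 0 0.002 0.7 0 93; 0 0.002 0.77 0 93; 0 0.002 0.785 0 93; 0 0.002 0.785 0 93; 0 0.002 0.785 0 93" --squeeze 20

```text
time_s: 28.92
eef_pos: [0.4406, 0.0147, 0.0204]
eef_rot: [-0.0, 3.14, -0.001]
force: [-0.1, 0.1, -0.0]
finger_gap: 0.0928
grasp_force: 0.0
```

Call:
step_arm --rows "0.005 0 0.018 0 93; 0.005 0 0.018 0 32; 0.005 0 0.018 0 32; 0.005 0 0.018 0 32; 0.005 0 0.018 0 32; 0.005 0 0.018 0 32; 0.005 0 0.018 0 32; 0.005 0 0.018 0 32; 0.005 0 0.018 0 32; 0.005 0 0.018 0 32"

```text
time_s: 30.18
eef_pos: [0.4386, 0.015, 0.016]
eef_rot: [0.0, -3.142, -0.0]
force: [-0.8, 0.5, 0.2]
finger_gap: 0.0394
grasp_force: 20.0
```

Call:
step_arm --rows "0 0 -0.1 0 32; 0 0 -0.35 0 32; 0 0 -0.6 0 32; 0 0 -0.78 0 32; 0 0 -0.78 0 32; -0.2 -0.07 -0.78 0 32; -0.45 -0.15 -0.78 0 32; -0.7 -0.24 -0.78 0 32; -0.9 -0.31 -0.78 0 32; -0.918 -0.314 -0.78 0 32; -0.918 -0.314 -0.78 0 32; -0.918 -0.314 -0.78 0 32; -0.918 -0.314 -0.78 0 32"

```text
time_s: 31.8
eef_pos: [0.6214, -0.0473, 0.1724]
eef_rot: [-0.001, 3.142, 0.0]
force: [-0.4, -0.4, -0.9]
finger_gap: 0.0395
grasp_force: 20.0
```

```bash
python3 look.py s8 .004 .014; python3 -c "
from h import *
go([.6221,-.0478,.15])"
```

```text
crop origin 203 144 top centre px [[263.43101045 191.12858444]] bottom px [[263.52725377 195.70625293]]
ring [255.88059701 157.98507463] [242 154  30   9  67]
ring [262.86666667 192.06666667] [256 186  14  13 150]
ring [264.08708709 216.9039039 ] [254 206  21  21 333]
31.85 [ 0.62164389 -0.04742919  0.1724791 ] [ 0.01543106  0.93156279 -1.33318564] 0.039461796413934304
t 31.85 pos [ 0.6216 -0.0474  0.1725] yaw 90.02 units [-0.0022 -0.0018  0.1124] turn units 0.0002
```

View pics/s8.png

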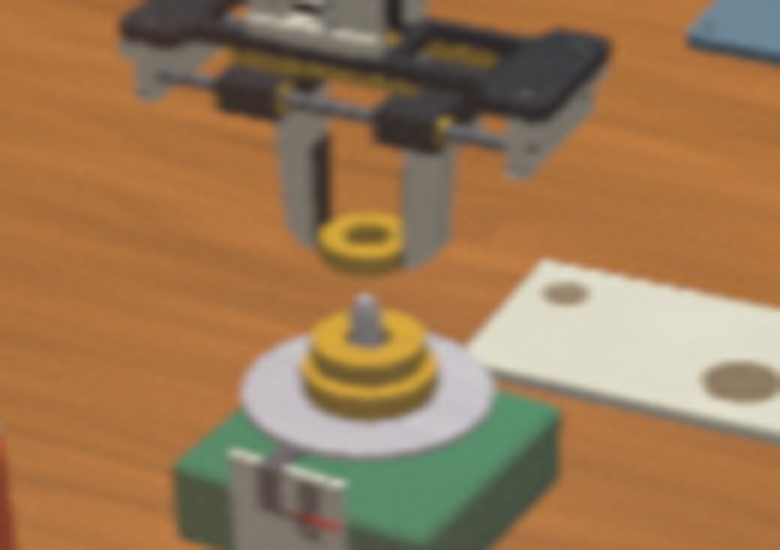

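The large and medium rings are stacked and seated. The small ring's bore at (367,236) lines up with the tip at (365,300), so I can lower it.

Call:
step_arm --rows "0 0 0.05 0 32; 0 0 0.09 0 32; 0 0 0.12 0 32; 0 0 0.15 0 32; 0 0 0.18 0 32; 0 0 0.2 0 32; 0 0 0.22 0 32; 0 0 0.22 0 32; 0 0 0.22 0 32"

```text
time_s: 32.98
eef_pos: [0.6224, -0.0479, 0.1283]
eef_rot: [0.0, 3.141, -0.0]
force: [0.4, 0.2, -1.7]
finger_gap: 0.0397
grasp_force: 20.0
```

Call:
step_arm --rows "0 0 0.01 0 32; 0 0 0.02 0 32; 0 0 0.03 0 32; 0 0 0.036 0 32; 0 0 0.036 0 32; 0 0 0.036 0 32"

```text
time_s: 33.72
eef_pos: [0.6222, -0.0479, 0.1209]
eef_rot: [0.0, -3.142, 0.0]
force: [-0.3, -0.1, -0.9]
finger_gap: 0.04
grasp_force: 20.0
```

Lower 2 mm more, release and retreat upward.

Call:
step_arm --rows "0 0 0.005 0 32; 0 0 0.01 0 32; 0 0 0.01 0 32; 0 0 0.01 0 32"

```text
time_s: 34.22
eef_pos: [0.6223, -0.0479, 0.1189]
eef_rot: [-0.0, 3.142, -0.0]
force: [-0.4, 0.7, -0.7]
finger_gap: 0.0398
grasp_force: 20.0
```

Call:
step_arm --rows "0 0 0 0 80; 0 0 0 0 80; 0 0 0 0 80; 0 0 0 0 80; 0 0 -0.05 0 80; 0 0 -0.2 0 80; 0 0 -0.4 0 80; 0 0 -0.5 0 80; 0 0 -0.5 0 80; 0.3 0 -0.5 0 80; 0.6 0 -0.5 0 80; 0.6 0 -0.5 0 80; 0.6 0 -0.5 0 80; 0.6 0 -0.5 0 80"

```text
time_s: 35.98
eef_pos: [0.5037, -0.0482, 0.2189]
eef_rot: [-0.0, 3.141, -0.0]
force: [0.2, -0.5, -0.6]
finger_gap: 0.08
grasp_force: 0.0
```

```bash
python3 - <<'E'
from h import *
p,d=capture("top");C=cloud("top",d);m=brass(p);k,l,st,ce=cv2.connectedComponentsWithStats(m)
for i in range(1,k):
    if st[i,4]>30: print(ce[i],st[i,4],np.percentile(C[l==i][:,2],[10,50,90]))
for r0,r1 in((.012,.018),(.022,.024),(.027,.029),(.04,.05)):
    r=np.hypot(C[...,0]-.6226,C[...,1]+.0485);q=(r>r0)&(r<r1);print(r0,np.median(C[q][:,2]))
s,_=capture("scene");cv2.imwrite("pics/s9.png",cv2.resize(s[170:270,200:330,::-1],None,fx=6,fy=6,interpolation=2))
E
```

```text
[299.5088968  202.27758007] 281 [0.09844978 0.1175666  0.13092514]
0.012 0.12879728802747614
0.022 0.11446552960860557
0.027 0.09846796967964466
0.04 0.08119435829358557
```

View pics/s9.png

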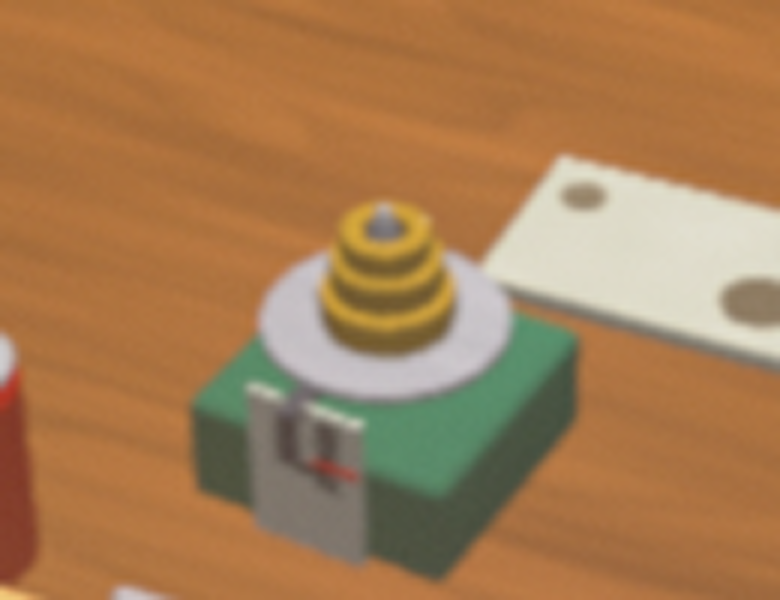

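All three rings are stacked flat on the pan, which sits at z≈0.081 m. The ring tops are at 0.098, 0.114 and 0.129 m, and the pointer reaches the red mark near (330,468).

```bash
python3 -c "
from cell import *
print(job_done())"
```

```text
the job is handed in; nothing more can be done
None
```

I handed the job in at about 36 s: the large, middle and small rings are seated flat on the post in that order, and the pan's pointer is at the red mark (the hand-in returned no verdict).

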